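# Slide the spray bottle home into its bay

## Task

The spray bottle has been left out on the bench. Push it along the bench with the fingers, low on its body, into the small wooden bay until it stands fully home at the back, upright and well inside between the two side walls. It must slide standing up the whole way: do not lift it, tip it or grip it, push gently, and leave the terracotta cup and the cone pack beside the bay where they are.

Things in the scene. Friction and masses are not known exactly. Their poses are not given: they have to be found in the camera images.
- bottle: loose spray bottle, red spray head, ~0.31 kg, 188 mm tall. Round body 69 mm in diameter to 110 mm up, then narrowing to the neck at 146 mm; head 20 mm wide. Origin on the underside; +y is where the nozzle points, the body's axis lies 9 mm off towards -y. Nozzle reaches 52 mm from the axis; it starts pointing away from the robot within 50 deg. Slides if pushed under 40 mm up, tips if pushed high
- bottle_axis (a point): centre of the bottle's round foot, at bench level: use it as the bottle's position. The bottle may turn about this axis; where the nozzle ends up pointing does not matter
- bay: fixed wooden bay, 3 walls 12 mm thick, 30 mm high, front open, no floor or step (green paint). Origin on the bench, where the bottle's axis is when fully home; +x (turned up to 0.25 rad) from front to back. Inner faces: back at x = 35.5 mm, sides at y = +-47 mm, sides start at x = -20 mm. Fully home the bottle sticks out 15 mm in front of the side walls, so fingers need not enter
- cup: terracotta cup, 62 mm wide, 53 mm high, loose, left of the bay (+y of the bay) 125 to 160 mm from its centre line; not to be moved. Origin at the centre of its underside
- cones: cone pack: 31x76 mm clay pat 16 mm thick with three thin cones up to 62 mm high, loose, right of the bay (-y of the bay) 125 to 160 mm from its centre line; not to be moved. Origin at the centre of its underside
Things that resemble listed ones, but are neither listed nor needed, are in the scene too. Of the things shaped like the bay, the wooden one is meant.

How it is judged:
By the outcome, as a careful person would: the job done as asked, in the order asked, and still so for the second after the job is handed in, with the robot touching nothing.
It also fails if it takes over 51 s, if anything falls off the work surface, if the arm or the gripper's body presses on something with over 40 N, if the wrist force passes 120 N, or if a joint passes its speed limit or range.

## Robot

A 6-joint arm with a two-finger parallel gripper is mounted at the origin on a cart in front of the work surface, level with it; the furniture and walls round the work are solid. World frame = base frame: x ahead of the robot, y to its left, z up, the work surface at z = 0. Lengths are in m, angles in degrees, forces in N, time in s.
With the tool pointing down it reaches from about 0.375 to 0.9 m from the base axis. Payload 3.1 kg.
Tool frame: the origin (TCP) lies at the very end of the fingers, on their centre line; the grasp point (between the pads) lies 19 mm behind it (grasp_offset is the distance from the TCP to the grasp point, in m); z points along the fingers, y is the direction in which the jaws open and shut (so a half turn about z gives the same grasp; the last joint's range is limited). The gripper opens to 87 mm and grips with 3 to 60 N. Pads are 19 mm wide; open, the fingers measure 117 mm over their backs; the gripper's body (75 mm by 190 mm) begins 51 mm behind the grasp point.
Start: joints at [53.486, 30.224, 82.088, -0, 67.689, -10.227], TCP at [0.277, 0.56, 0.223] pointing down, gripper open.
Joint ranges: [-176.69, 176.69], [-43.24, 126.21], [12.49, 139.97], [-82, 262], [0, 151.66], [-163.58, 163.58]. Speed limits (degrees/s): [159.86, 159.86, 180, 180, 180, 180].

## Interface

Orientations are given as a 3x3 rotation matrix whose columns are the frame's x, y, z axes.
In Python, from rig import * gives the robot as it stands. The module is installed in compiled form; this text tells all that it offers.
- The arm moves only by the tool play_rows, never from a script. Its argument "plan" is a list that holds one entry, the list of rows, each a list of 7 numbers: the shift along the world's x, y, z each as a share of 5 cm, from -1 to 1, then the turn, a rotation vector about the world's x, y, z each as a share of pi rad, from -1 to 1, then the gripper's target within -1 to 1 (fully open at 1, half-way at 0, shut at -1). A call has 1 to 12 rows; each row shifts and turns the commanded pose from where the row before left it; what a row does not reach is not made up. A row lasts 1/10 s, in which the tool goes at most 50 mm and 8.59 degrees, less where a joint would pass 70% of its speed; a pose out of reach is approached as far as the arm can. A call with a number of a shift or a turn outside -1 to 1 is refused whole. A call with a gripper value outside its range is refused whole. The fingers move at their own pace and stop on an object; the grip force is fixed at half the most. Time passes only in rows, so rows that do not move let the fingers close. It gives the time, the measured TCP pose, the force and the opening at its end, in the units of the state.
- read_state(): the state, without advancing time (a new reading comes with each control period).
- capture(name): name is "scene" or "top" or "wrist"; returns the picture (400x640x3 uint8, red, green, blue); there is no depth.
- camera_params(name): a dict with "intrinsics" (3x3 intrinsics, pixels), "k1" (the pictures are not rectified: a ray, as slopes to the right and down, at radius r is drawn at 1 + k1 r^2 times it, then the intrinsics apply), "R" (3x3) and "t" (3): a world point X has camera coordinates R X + t; the wrist camera has in their place "mount" (4x4, takes a point from camera to tool coordinates, whose origin is the TCP and whose axes are the flange's). Camera axes: x right, y down, z forward; pixel columns grow to the right and rows downward; lengths in m; the calibration is good to about 2 mm. A picture is of the moment at which its call begins: read the wrist's pose just before it. camera_params takes no time and is no camera call.
- hand_in(): hands the job in, once; it reports no verdict.
The state is a dict: "time_s": time; "joint_positions": joint angles; "qvel": joint speeds; "tau": joint torques, N m; "position": TCP position; "tcp_rot": TCP orientation; "force": force on the tool from outside, world axes, zero at the start; "moment": the same for the moment, N m; "opening": opening from 0.0 (shut) to 1.0 (fully open).
Only numpy, scipy, OpenCV 4.12 (cv2) and the standard library are available. Lean on these libraries where they do the work, as an engineer would, in place of code of your own. Each camera call takes 0.05 s, during which the arm holds its last target. There are 200 camera calls.

## Working session

There is one attempt and no reset: what is moved stays moved. The work goes in short steps, Python scripts to look and compute and a tool call to move; the robot and the scene stay as the last step left them, time stands still between calls to the robot, and variables do not carry over. Pictures are saved under pics/ and viewed, about 8 in all and at most 12, crops included, and the job is handed in when it is done.

Besides the shell and the picture viewer there is one more tool, called after ">>>" as name(argument=value, ...) on one line, values as JSON. play_rows: Moves the arm, as the interface text tells. Its arguments: {"type":"object","properties":{"plan":{"type":"array"}},"required":["plan"]}

```bash
mkdir -p pics; cat > h.py <<'E'
from rig import *
import numpy as np, cv2
def ray(name,uv):
    p=camera_params(name);K=np.array(p["intrinsics"]);k=p["k1"]
    d=np.linalg.inv(K)@[uv[0],uv[1],1.];d=d[:2]
    u=d.copy()
    for _ in range(30): u=d/(1+k*(u@u))
    R=np.array(p["R"]);t=np.array(p["t"])
    return -R.T@t, R.T@np.r_[u,1.]
def onz(name,uv,z=0.):
    o,d=ray(name,uv);s=(z-o[2])/d[2];return o+s*d
def proj(name,X):
    p=camera_params(name);K=np.array(p["intrinsics"])
    c=np.array(p["R"])@X+np.array(p["t"]);u=c[:2]/c[2];u=u*(1+p["k1"]*(u@u))
    return (K@np.r_[u,1])[:2]
def save(name,fn,crop=None,s=1):
    im=capture(name)[:,:,::-1]
    if crop: im=im[crop[1]:crop[3],crop[0]:crop[2]]
    cv2.imwrite("pics/"+fn,cv2.resize(im,None,fx=s,fy=s,interpolation=cv2.INTER_CUBIC))
E
python3 - <<'E'
from h import *
save("top","top1.png",s=1.25);save("scene","scene1.png",s=1.25)
for n in("top","scene"):
    print(n,onz(n,(320,200)),ray(n,(320,200))[0])
E
```

```text
top [0.57291122 0.00239458 0.        ] [ 0.38075894 -0.01052023  1.4270264 ]
scene [6.22611364e-01 5.75941335e-02 1.11022302e-16] [ 0.24403504 -0.71567107  0.98889411]
```

View pics/top1.png

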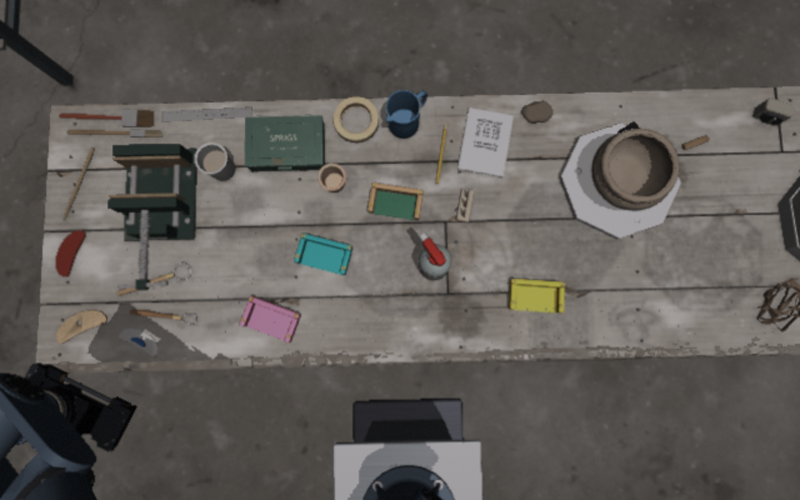

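View pics/scene1.png

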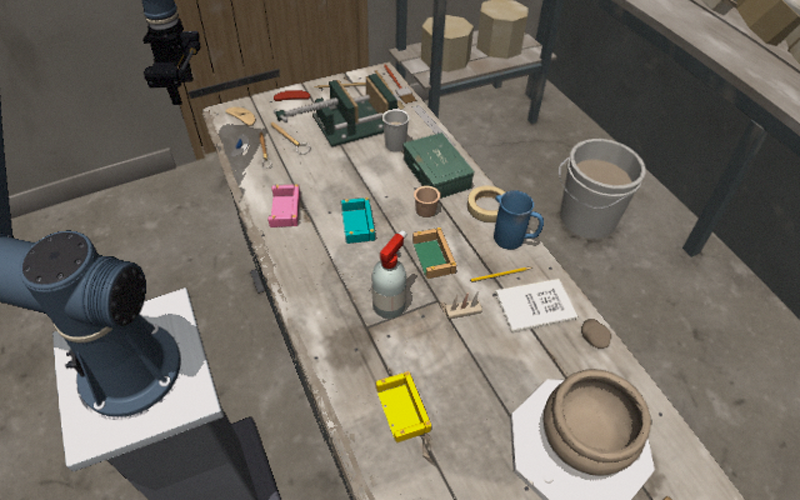

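The candidates for the bay, in 1.25x top-view pixels, are wooden with green paint (396,202), teal (323,254), pink (270,320) and yellow (537,296). I choose the wooden one. The bottle is at (435,262), the terracotta cup at (332,178) (not the grey one at (214,160)), and the cones at (465,205). Next is a close crop to check the choice.

```bash
python3 - <<'E'
from h import *
save("top","top2.png",(250,125,400,237),5.2)
save("scene","scene2.png",(280,170,400,260),6.5)
E
```

```text
(no output)
```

View pics/top2.png

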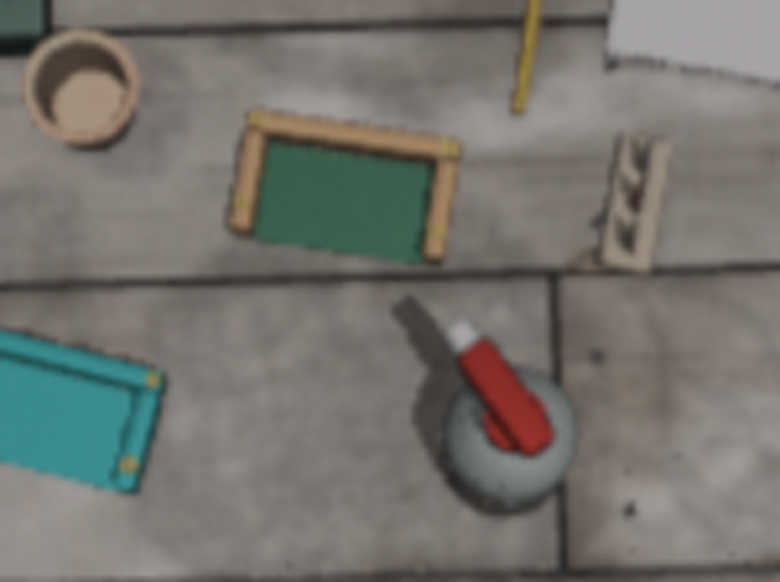

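View pics/scene2.png

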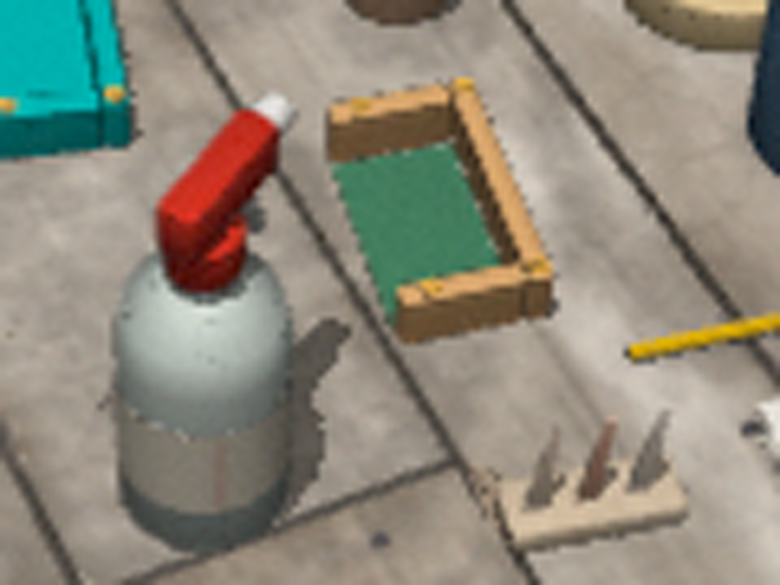

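```bash
cat > est.py <<'E'
from h import *
from scipy.optimize import least_squares as LS
un=lambda c,s,p:(np.array(p)+.5)/s-.5+np.array(c)
T=lambda p:un((250,125),5.2,p); S=lambda p:un((280,170),6.5,p)
# bay
obs=[("top",T((250,111)),(47.5,59)),("top",T((459,141)),(47.5,-59)),("top",T((230,227)),(-20,59)),("top",T((443,258)),(-20,-59)),
("scene",S((471,80)),(47.5,59)),("scene",S((551,270)),(47.5,-59)),("scene",S((401,311)),(-20,-59)),("scene",S((329,107)),(-20,59))]
def W(q,xy,z):
    c,s=np.cos(q[2]),np.sin(q[2]);x,y=np.array(xy)/1e3
    return np.array([q[0]+c*x-s*y,q[1]+s*x+c*y,z])
f=lambda q:np.concatenate([proj(n,W(q,xy,.03))-uv for n,uv,xy in obs])
r=LS(f,[.68,0,0]);print("bay",r.x,np.degrees(r.x[2]),r.fun.round(1))
a=np.linspace(0,2*np.pi,180)
def sil(n,b):
    return np.array([proj(n,np.array([b[0]+.0345*np.cos(t),b[1]+.0345*np.sin(t),z])) for t in a for z in(0,.11)])
def g(b):
    t=sil("top",b);s=sil("scene",b)
    return np.array([t[:,0].min()-T((446,0))[0],t[:,0].max()-T((577,0))[0],t[:,1].max()-T((0,515))[1],
     s[:,0].min()-S((116,0))[0],s[:,0].max()-S((291,0))[0],s[:,1].max()-S((0,553))[1]])
b=LS(g,[.57,-.06],diff_step=1e-3);print("bottle",b.x,b.fun.round(1))
d=r.x[:2]-b.x;print("vec",d,np.hypot(*d),np.degrees(np.arctan2(d[1],d[0])))
c,s=np.cos(r.x[2]),np.sin(r.x[2]);print("bottle in bay",c*-d[0]-s*d[1],s*d[0]-c*d[1])
print("cup",onz("top",T((82,88)),.053),"cones",onz("top",T((633,203)),.016))
print(read_state()["position"],np.array(read_state()["tcp_rot"]).round(3))
E
python3 est.py
```

```text
bay [ 0.66872513  0.01204597 -0.17741032] -10.164862701183159 [-0.  -0.3  1.   0.  -0.   0.5  0.5  0.8  0.  -0.9  0.9  0.5  0.1 -1.
 -0.7 -0.9]Traceback (most recent call last):
  File "est.py", line 20, in <module>
    b=LS(g,[.57,-.06],diff_step=1e-3);print("bottle",b.x,b.fun.round(1))
    return func(*args, **kwargs)
    result = trf(vector_fun.fun, vector_fun.jac, x0, f0, J0, lb, ub, ftol, xtol,
                 gtol, max_nfev, x_scale, loss_function, tr_solver,
                 tr_options.copy(), verbose, callback=callback_wrapped)
    return trf_no_bounds(
        fun, jac, x0, f0, J0, ftol, xtol, gtol, max_nfev, x_scale,
        loss_function, tr_solver, tr_options, verbose, callback=callback)
    f_new = fun(x_new)
    self._update_fun()
    ~~~~~~~~~~~~~~~~^^
    self.f = self.fun_wrapped(xp_copy(self.x))
             ~~~~~~~~~~~~~~~~^^^^^^^^^^^^^^^^^
    return np.atleast_1d(self.fun(x))
                         ~~~~~~~~^^^
    return self.f(x, *self.args, **self.kwargs)
           ~~~~~~^^^^^^^^^^^^^^^^^^^^^^^^^^^^^^
  File "est.py", line 17, in g
    t=sil("top",b);s=sil("scene",b)
                     ~~~^^^^^^^^^^^
  File "est.py", line 15, in sil
    return np.array([proj(n,np.array([b[0]+.0345*np.cos(t),b[1]+.0345*np.sin(t),z])) for t in a for z in(0,.11)])
                     ~~~~^^^^^^^^^^^^^^^^^^^^^^^^^^^^^^^^^^^^^^^^^^^^^^^^^^^^^^^^^^^
  File "h.py", line 13, in proj
    p=camera_params(name);K=np.array(p["intrinsics"])
ValueError: time passes only in moves, steps and waits
```

```bash
sed -i 's/^def ray/from functools import lru_cache\ncamera_params=lru_cache(None)(camera_params)\ndef ray/' h.py; python3 est.py
```

```text
bay [ 0.66872513  0.01204597 -0.17741032] -10.164862701183159 [-0.  -0.3  1.   0.  -0.   0.5  0.5  0.8  0.  -0.9  0.9  0.5  0.1 -1.
 -0.7 -0.9]
bottle [ 0.53635229 -0.07168101] [-1.1  0.7  0.6 -0.3  0.9  0.1]
vec [0.13237284 0.08372698] 0.15662941890053272 32.313712086191465
bottle in bay -0.11551888213338242 -0.10577411184109398
cup [0.734219   0.15030517 0.053     ] cones [ 0.67131796 -0.14617257  0.016     ]
[0.27649107 0.56000939 0.2219599 ] [[-0.897  0.443 -0.001]
 [ 0.443  0.897 -0.001]
 [ 0.    -0.001 -1.   ]]
```

```bash
cat > pl.py <<'E'
from h import *
from scipy.spatial.transform import Rotation as Ro
import json
def tool(phi,th):
    p,t=np.radians([phi,th]);z=np.array([np.sin(t)*np.cos(p),np.sin(t)*np.sin(p),-np.cos(t)])
    y=np.array([np.sin(p),-np.cos(p),0]);return np.c_[np.cross(y,z),y,z]
def rows(pos,R,n,g):
    s=read_state();dp=(np.array(pos)-s["position"])/n/.05
    w=Ro.from_matrix(R@np.array(s["tcp_rot"]).T).as_rotvec()/n/np.pi
    print("n",n,"row",[round(float(v),3) for v in np.r_[dp,w,g]],"deg/row",np.degrees(np.linalg.norm(w)*np.pi).round(2),"mm/row",(np.linalg.norm(dp)*50).round(1))
def st():
    s=read_state();print(s["time_s"],np.round(s["position"],4),np.round(s["tcp_rot"],3).tolist(),np.round(s["force"],1),s["opening"],np.round(s["joint_positions"],0))
E
python3 - <<'E'
from pl import *
for q in((510,278),(565,278),(565,315),(295,270),(350,275)): print(q,onz("top",(q[0]/1.25,q[1]/1.25),.03).round(3))
rows([.4755,-.123,.22],tool(40,38),24,0)
E
```

```text
(510, 278) [ 0.5  -0.24  0.03]
(565, 278) [ 0.497 -0.361  0.03 ]
(565, 315) [ 0.416 -0.356  0.03 ]
(295, 270) [0.53  0.236 0.03 ]
(350, 275) [0.516 0.114 0.03 ]
n 24 row [0.166, -0.569, -0.002, 0.01, 0.001, -0.025, 0.0] deg/row 4.91 mm/row 29.6
```

>>> play_rows(plan=[[[0.166, -0.569, 0.02, 0.01, 0.001, -0.025, 0], [0.166, -0.569, 0.02, 0.01, 0.001, -0.025, 0], [0.166, -0.569, 0.02, 0.01, 0.001, -0.025, 0], [0.166, -0.569, 0.02, 0.01, 0.001, -0.025, 0], [0.166, -0.569, 0.02, 0.01, 0.001, -0.025, 0], [0.166, -0.569, 0.02, 0.01, 0.001, -0.025, 0], [0.166, -0.569, 0.02, 0.01, 0.001, -0.025, 0], [0.166, -0.569, 0.02, 0.01, 0.001, -0.025, 0], [0.166, -0.569, 0.02, 0.01, 0.001, -0.025, 0], [0.166, -0.569, 0.02, 0.01, 0.001, -0.025, 0], [0.166, -0.569, 0.02, 0.01, 0.001, -0.025, 0], [0.166, -0.569, 0.02, 0.01, 0.001, -0.025, 0]]])

```text
time_s: 1.4
position: [0.3766, 0.2178, 0.2348]
tcp_rot: [[-0.176, 0.975, 0.133], [0.935, 0.124, 0.332], [0.308, 0.183, -0.934]]
force: [0.5, -0.6, 0.5]
opening: 0.499
```

```bash
python3 -c "
from pl import *
st();rows([.4755,-.123,.24],tool(40,38),12,0)"
```

```text
1.4 [0.3766 0.2178 0.2348] [[-0.176, 0.975, 0.133], [0.935, 0.124, 0.332], [0.308, 0.183, -0.934]] [ 0.5 -0.6  0.5] 0.4986192888601649 [  1.  10. 118.  27.  46. -26.]
n 12 row [0.165, -0.568, 0.009, 0.011, 0.001, -0.025, 0.0] deg/row 4.95 mm/row 29.6
```

>>> play_rows(plan=[[[0.165, -0.568, 0.009, 0.011, 0.001, -0.025, 0], [0.165, -0.568, 0.009, 0.011, 0.001, -0.025, 0], [0.165, -0.568, 0.009, 0.011, 0.001, -0.025, 0], [0.165, -0.568, 0.009, 0.011, 0.001, -0.025, 0], [0.165, -0.568, 0.009, 0.011, 0.001, -0.025, 0], [0.165, -0.568, 0.009, 0.011, 0.001, -0.025, 0], [0.165, -0.568, 0.009, 0.011, 0.001, -0.025, 0], [0.165, -0.568, 0.009, 0.011, 0.001, -0.025, 0], [0.165, -0.568, 0.009, 0.011, 0.001, -0.025, 0], [0.165, -0.568, 0.009, 0.011, 0.001, -0.025, 0], [0.165, -0.568, 0.009, 0.011, 0.001, -0.025, 0], [0.165, -0.568, 0.009, 0.011, 0.001, -0.025, 0]]])

```text
time_s: 2.6
position: [0.4756, -0.1234, 0.2399]
tcp_rot: [[0.591, 0.649, 0.48], [0.507, -0.761, 0.405], [0.628, 0.004, -0.778]]
force: [-0.7, -0.6, 0.9]
opening: 0.495
```

```bash
python3 -c "
from pl import *
st();rows([.4755,-.123,.015],tool(40,38),10,0)"
```

```text
2.6 [ 0.4756 -0.1234  0.2399] [[0.591, 0.649, 0.48], [0.507, -0.761, 0.405], [0.628, 0.004, -0.778]] [-0.7 -0.6  0.9] 0.4948589707602508 [-53.  19. 115.  47.  59. -33.]
n 10 row [-0.0, 0.001, -0.45, -0.0, 0.0, -0.0, 0.0] deg/row 0.1 mm/row 22.5
```

>>> play_rows(plan=[[[0, 0, -0.45, 0, 0, 0, 0], [0, 0, -0.45, 0, 0, 0, 0], [0, 0, -0.45, 0, 0, 0, 0], [0, 0, -0.45, 0, 0, 0, 0], [0, 0, -0.45, 0, 0, 0, 0], [0, 0, -0.45, 0, 0, 0, 0], [0, 0, -0.45, 0, 0, 0, 0], [0, 0, -0.45, 0, 0, 0, 0], [0, 0, -0.4, 0, 0, 0, 0], [0, 0, 0, 0, 0, 0, 0]]])

```text
time_s: 3.6
position: [0.475, -0.1218, 0.038]
tcp_rot: [[0.591, 0.651, 0.476], [0.508, -0.759, 0.408], [0.627, 0.001, -0.779]]
force: [-0.1, 0.5, 0.5]
opening: 0.504
```

```bash
python3 -c "
from pl import *
st();rows([.4755,-.123,.015],tool(40,38),2,0)
save('top','top3.png',(250,125,420,285),3.7)
save('scene','scene3.png',(200,130,420,320),3.1)
a=cv2.imread('pics/top3.png');b=cv2.imread('pics/scene3.png')
h=min(a.shape[0],b.shape[0]);c=np.hstack([a[:h],b[:h]]);cv2.imwrite('pics/c3.png',cv2.resize(c,None,fx=.61,fy=.61));print(c.shape)"
```

```text
3.6 [ 0.475  -0.1218  0.038 ] [[0.591, 0.651, 0.476], [0.508, -0.759, 0.408], [0.627, 0.001, -0.779]] [-0.1  0.5  0.5] 0.5041236914508804 [-52.  46. 122.  72.  41. -71.]
n 2 row [0.005, -0.012, -0.23, -0.001, 0.002, -0.002, 0.0] deg/row 0.53 mm/row 11.5
(589, 1311, 3)
```

View pics/c3.png

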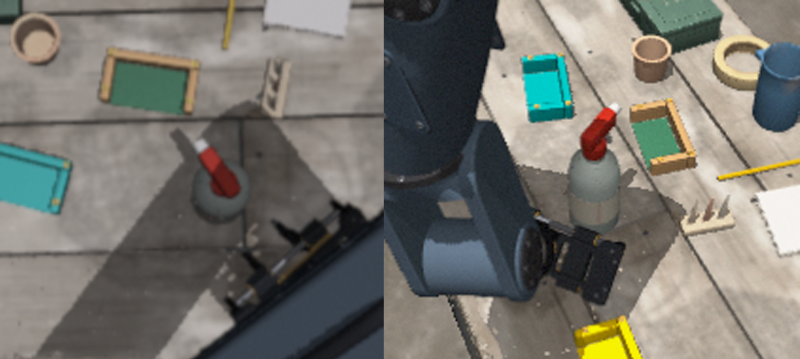

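The fingers are aimed squarely at the bottle foot, which stands in front of the jaws at about (222,200) in the left view. I lower them and close in slowly.

>>> play_rows(plan=[[[0, 0, -0.22, 0, 0, 0, 0], [0, 0, -0.22, 0, 0, 0, 0], [0, 0, 0, 0, 0, 0, 0], [0.077, 0.064, 0, 0, 0, 0, 0], [0.077, 0.064, 0, 0, 0, 0, 0], [0.077, 0.064, 0, 0, 0, 0, 0], [0.077, 0.064, 0, 0, 0, 0, 0], [0.077, 0.064, 0, 0, 0, 0, 0], [0.077, 0.064, 0, 0, 0, 0, 0], [0.077, 0.064, 0, 0, 0, 0, 0], [0, 0, 0, 0, 0, 0, 0]]])

```text
time_s: 4.8
position: [0.5026, -0.0988, 0.018]
tcp_rot: [[0.588, 0.653, 0.478], [0.51, -0.758, 0.407], [0.628, 0.005, -0.779]]
force: [-0.2, 0.4, -0.8]
opening: 0.5
```

```bash
python3 -c "
from pl import *
st();s=read_state();e=np.array([np.cos(np.radians(40)),np.sin(np.radians(40))]);c=s['position'][:2]+.0343*e
print('cradle',c,'to go',np.array([.612,.022])-c)"
```

```text
4.8 [ 0.5026 -0.0988  0.018 ] [[0.588, 0.653, 0.478], [0.51, -0.758, 0.407], [0.628, 0.005, -0.779]] [-0.2  0.4 -0.8] 0.49995194957265954 [-47.  49. 120.  79.  40. -73.]
cradle [ 0.5289037  -0.07675442] to go [0.0830963  0.09875442]
```

>>> play_rows(plan=[[[0.077, 0.064, -0.02, 0, 0, 0, 0], [0.077, 0.064, -0.02, 0, 0, 0, 0], [0.069, 0.083, 0, 0, 0, 0, 0], [0.069, 0.083, 0, 0, 0, 0, 0], [0.069, 0.083, 0, 0, 0, 0, 0], [0.069, 0.083, 0, 0, 0, 0, 0], [0.069, 0.083, 0, 0, 0, 0, 0], [0.069, 0.083, 0, 0, 0, 0, 0], [0.069, 0.083, 0, 0, 0, 0, 0], [0.069, 0.083, 0, 0, 0, 0, 0], [0.069, 0.083, 0, 0, 0, 0, 0]]])

```text
time_s: 5.9
position: [0.5413, -0.0553, 0.0159]
tcp_rot: [[0.589, 0.652, 0.478], [0.51, -0.758, 0.406], [0.627, 0.004, -0.779]]
force: [-0.9, -0.8, -0.3]
opening: 0.5
```

```bash
python3 -c "
from pl import *
st();s=read_state();e=np.array([np.cos(np.radians(40)),np.sin(np.radians(40))]);c=s['position'][:2]+.0343*e
print('cradle',c,'to go',np.array([.612,.022])-c)
save('top','top4.png',(250,125,420,285),3.7)
save('scene','scene4.png',(200,130,420,320),3.1)
a=cv2.imread('pics/top4.png');b=cv2.imread('pics/scene4.png')
h=min(a.shape[0],b.shape[0]);c=np.hstack([a[:h],b[:h]]);cv2.imwrite('pics/c4.png',cv2.resize(c,None,fx=.61,fy=.61))"
```

```text
5.9 [ 0.5413 -0.0553  0.0159] [[0.589, 0.652, 0.478], [0.51, -0.758, 0.406], [0.627, 0.004, -0.779]] [-0.9 -0.8 -0.3] 0.4995091276162389 [-39.  49. 118.  84.  38. -70.]
cradle [ 0.56758777 -0.03328399] to go [0.04441223 0.05528399]
```

View pics/c4.png

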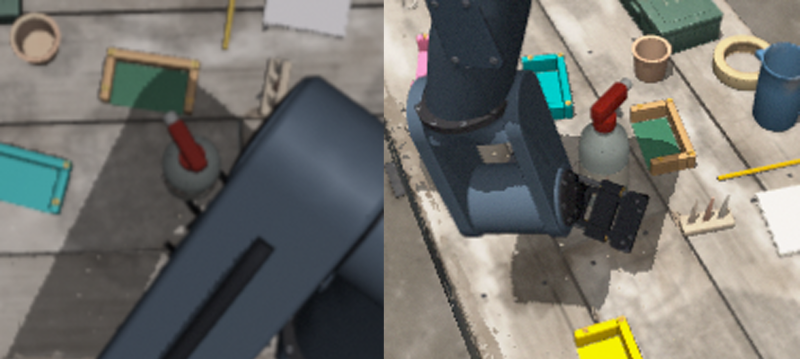

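The bottle at (190,165) is seated in the two fingers, upright and sliding, and the force is under 1.5 N. I continue the leg.

>>> play_rows(plan=[[[0.074, 0.092, 0, 0, 0, 0, 0], [0.074, 0.092, 0, 0, 0, 0, 0], [0.074, 0.092, 0, 0, 0, 0, 0], [0.074, 0.092, 0, 0, 0, 0, 0], [0.074, 0.092, 0, 0, 0, 0, 0], [0.074, 0.092, 0, 0, 0, 0, 0], [0.074, 0.092, 0, 0, 0, 0, 0], [0.074, 0.092, 0, 0, 0, 0, 0], [0.074, 0.092, 0, 0, 0, 0, 0], [0.074, 0.092, 0, 0, 0, 0, 0], [0.06, 0.07, 0, 0, 0, 0, 0], [0.03, 0.03, 0, 0, 0, 0, 0]]])

```text
time_s: 7.2
position: [0.5827, -0.0041, 0.0159]
tcp_rot: [[0.588, 0.652, 0.478], [0.51, -0.758, 0.407], [0.627, 0.004, -0.779]]
force: [-1.3, -1.3, 1.7]
opening: 0.503
```

```bash
python3 -c "
from pl import *
st();s=read_state();e=np.array([np.cos(np.radians(40)),np.sin(np.radians(40))]);c=s['position'][:2]+.0343*e
print('cradle',c,'to go',np.array([.612,.022])-c)"
```

```text
7.2 [ 0.5827 -0.0041  0.0159] [[0.588, 0.652, 0.478], [0.51, -0.758, 0.407], [0.627, 0.004, -0.779]] [-1.3 -1.3  1.7] 0.5027854340840648 [-30.  49. 115.  88.  36. -64.]
cradle [0.60898589 0.0179435 ] to go [0.00301411 0.0040565 ]
```

>>> play_rows(plan=[[[-0.08, -0.065, 0, 0, 0, 0, 0], [-0.153, -0.128, 0, 0, 0, 0, 0], [-0.153, -0.128, 0.02, 0, 0, 0, 0], [-0.153, -0.128, 0.02, 0, 0, 0, 0], [-0.153, -0.128, 0.02, 0, 0, 0, 0], [-0.153, -0.128, 0.02, 0, 0, 0, 0], [0, 0, 0, 0, 0, 0, 0]]])

```text
time_s: 7.9
position: [0.5395, -0.0412, 0.02]
tcp_rot: [[0.59, 0.65, 0.479], [0.508, -0.76, 0.405], [0.627, 0.004, -0.779]]
force: [-0.0, -0.1, -1.0]
opening: 0.497
```

```bash
python3 -c "
from pl import *
st();rows([.529,.032,.02],tool(-10,38),10,0)"
```

```text
7.9 [ 0.5395 -0.0412  0.02  ] [[0.59, 0.65, 0.479], [0.508, -0.76, 0.405], [0.627, 0.004, -0.779]] [-0.  -0.1 -1. ] 0.49723386346489656 [-38.  48. 119.  86.  38. -70.]
n 10 row [-0.021, 0.146, 0.0, -0.0, 0.0, -0.028, 0.0] deg/row 5.05 mm/row 7.4
```

>>> play_rows(plan=[[[-0.021, 0.146, 0, 0, 0, -0.028, 0], [-0.021, 0.146, 0, 0, 0, -0.028, 0], [-0.021, 0.146, 0, 0, 0, -0.028, 0], [-0.021, 0.146, 0, 0, 0, -0.028, 0], [-0.021, 0.146, 0, 0, 0, -0.028, 0], [-0.021, 0.146, 0, 0, 0, -0.028, 0], [-0.021, 0.146, 0, 0, 0, -0.028, 0], [-0.021, 0.146, 0, 0, 0, -0.028, 0], [-0.021, 0.146, 0, 0, 0, -0.028, 0], [-0.021, 0.146, 0, 0, 0, -0.028, 0], [0, 0, 0, 0, 0, 0, 0]]])

```text
time_s: 9.0
position: [0.5298, 0.0358, 0.0201]
tcp_rot: [[0.768, -0.164, 0.619], [-0.125, -0.986, -0.106], [0.628, 0.004, -0.778]]
force: [-0.5, -0.1, 0.6]
opening: 0.499
```

```bash
python3 -c "
from pl import *
st()
save('top','top5.png',(270,125,390,235),5)
save('scene','scene5.png',(250,140,400,277.5.__int__()),4)
a=cv2.imread('pics/top5.png');b=cv2.imread('pics/scene5.png')
cv2.imwrite('pics/c5.png',np.hstack([cv2.resize(a,(400,367)),cv2.resize(b,(400,367))]))"
```

```text
9.0 [0.5298 0.0358 0.0201] [[0.768, -0.164, 0.619], [-0.125, -0.986, -0.106], [0.628, 0.004, -0.778]] [-0.5 -0.1  0.6] 0.499041059306812 [ -7.  51. 131. 182.  41. -90.]
```

View pics/c5.png

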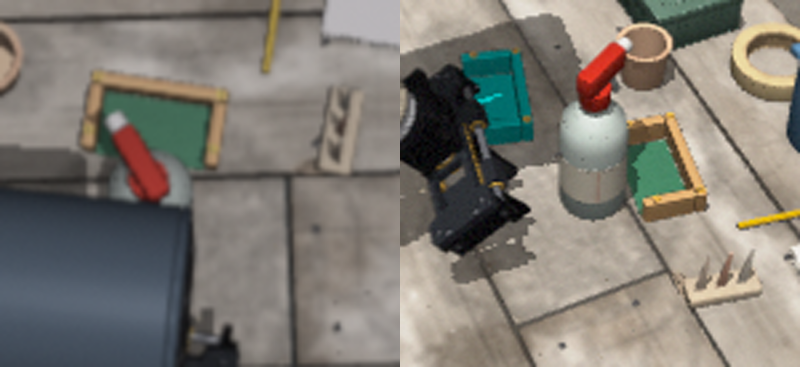

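```bash
cat > fit.py <<'E'
from pl import *
from scipy.optimize import least_squares as LS
a=np.linspace(0,2*np.pi,180)
def sil(n,b): return np.array([proj(n,np.array([b[0]+.0345*np.cos(t),b[1]+.0345*np.sin(t),z])) for t in a for z in(0,.11)])
B=np.array([.6687,.0120]);yaw=-.1774;c,s=np.cos(yaw),np.sin(yaw);Rb=np.array([[c,-s],[s,c]])
def fit(tl,tr,sl,sr,sb,x0=(.61,.02)):
    def g(b):
        t=sil("top",b);S=sil("scene",b)
        return np.array([t[:,0].min()-tl,t[:,0].max()-tr,S[:,0].min()-sl,S[:,0].max()-sr,S[:,1].max()-sb])
    r=LS(g,x0,diff_step=1e-3);print("bottle",r.x.round(4),"in bay",(Rb.T@(r.x-B)).round(4),r.fun.round(1));return r.x
E
python3 -c "
from fit import *
x=fit(270+109/3.333,270+190/3.333,250+159/2.667,250+227/2.667,140+217/2.679)
p=read_state()['position'];z=np.array(read_state()['tcp_rot'])[:,2];print('phi',np.degrees(np.arctan2(z[1],z[0])))
print('tcp in bay',Rb.T@(p[:2]-B))"
```

```text
bottle [0.6081 0.0148] in bay [-0.0602 -0.0079] [-1.3  0.5 -0.3  0.6  0.9]
phi -9.85718917948994
tcp in bay [-0.14014408 -0.00309296]
```

>>> play_rows(plan=[[[0.118, -0.011, -0.013, 0, 0, 0, 0], [0.118, -0.011, -0.013, 0, 0, 0, 0], [0.118, -0.011, -0.013, 0, 0, 0, 0], [0.118, -0.011, -0.013, 0, 0, 0, 0], [0.118, -0.011, -0.013, 0, 0, 0, 0], [0.118, -0.011, -0.013, 0, 0, 0, 0], [0.079, -0.014, 0, 0, 0, 0, 0], [0.079, -0.014, 0, 0, 0, 0, 0], [0.079, -0.014, 0, 0, 0, 0, 0], [0.079, -0.014, 0, 0, 0, 0, 0], [0.079, -0.014, 0, 0, 0, 0, 0], [0.079, -0.014, 0, 0, 0, 0, 0]]])

```text
time_s: 10.3
position: [0.589, 0.0255, 0.016]
tcp_rot: [[0.768, -0.169, 0.618], [-0.129, -0.986, -0.109], [0.627, 0.004, -0.779]]
force: [-1.5, -0.4, -0.4]
opening: 0.497
```

```bash
python3 -c "
from fit import *
st();p=read_state()['position'];print('cradle in bay',Rb.T@(p[:2]-B)+[.0343,0])"
```

```text
10.3 [0.589  0.0255 0.016 ] [[0.768, -0.169, 0.618], [-0.129, -0.986, -0.109], [0.627, 0.004, -0.779]] [-1.5 -0.4 -0.4] 0.4965643478895608 [ -8.  49. 122. 183.  31. -91.]
cradle in bay [-0.04652447 -0.00075704]
```

Now I push 34 mm further along the bay axis.

>>> play_rows(plan=[[[0.079, -0.013, 0, 0, 0, 0, 0], [0.079, -0.013, 0, 0, 0, 0, 0], [0.079, -0.013, 0, 0, 0, 0, 0], [0.079, -0.013, 0, 0, 0, 0, 0], [0.079, -0.013, 0, 0, 0, 0, 0], [0.079, -0.013, 0, 0, 0, 0, 0], [0.079, -0.013, 0, 0, 0, 0, 0], [0.06, -0.01, 0, 0, 0, 0, 0], [0.04, -0.007, 0, 0, 0, 0, 0], [0, 0, 0, 0, 0, 0, 0]]])

```text
time_s: 11.3
position: [0.6221, 0.02, 0.0162]
tcp_rot: [[0.767, -0.169, 0.619], [-0.129, -0.986, -0.109], [0.628, 0.004, -0.778]]
force: [-0.1, 0.3, 1.0]
opening: 0.502
```

```bash
python3 -c "
from fit import *
st();p=read_state()['position'];print('cradle in bay',Rb.T@(p[:2]-B)+[.0343,0])
save('top','top6.png',(270,125,390,235),5)
save('scene','scene6.png',(250,140,400,277),4)
a=cv2.imread('pics/top6.png');b=cv2.imread('pics/scene6.png')
cv2.imwrite('pics/c6.png',np.hstack([cv2.resize(a,(400,367)),cv2.resize(b,(400,367))]))"
```

```text
11.3 [0.6221 0.02   0.0162] [[0.767, -0.169, 0.619], [-0.129, -0.986, -0.109], [0.628, 0.004, -0.778]] [-0.1  0.3  1. ] 0.502336965173116 [ -8.  49. 118. 183.  26. -92.]
cradle in bay [-0.01299476 -0.00030099]
```

View pics/c6.png

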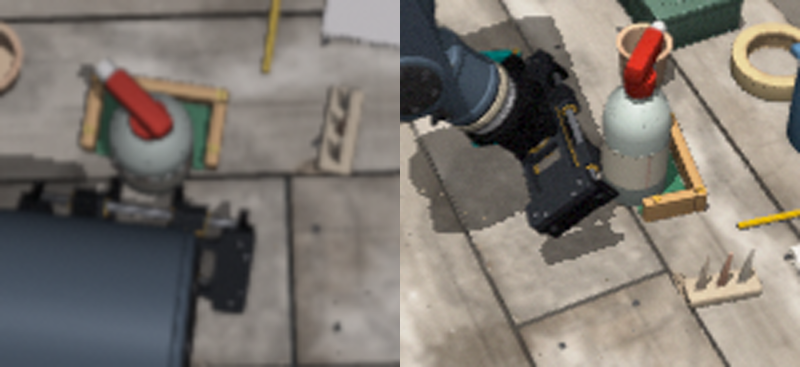

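The bottle, at (150,140) top view, is upright between the side walls with about 13 mm left to go. I push on more slowly and watch the force.

>>> play_rows(plan=[[[0.035, -0.006, 0, 0, 0, 0, 0], [0.035, -0.006, 0, 0, 0, 0, 0], [0.035, -0.006, 0, 0, 0, 0, 0], [0.035, -0.006, 0, 0, 0, 0, 0], [0.035, -0.006, 0, 0, 0, 0, 0], [0.03, -0.005, 0, 0, 0, 0, 0], [0.02, -0.004, 0, 0, 0, 0, 0]]])

```text
time_s: 12.1
position: [0.633, 0.0182, 0.0161]
tcp_rot: [[0.768, -0.169, 0.618], [-0.129, -0.986, -0.109], [0.628, 0.004, -0.779]]
force: [-1.5, 0.0, 0.3]
opening: 0.499
```

>>> play_rows(plan=[[[0.02, -0.004, 0, 0, 0, 0, 0], [0.02, -0.004, 0, 0, 0, 0, 0]]])

```text
time_s: 12.3
position: [0.6348, 0.0178, 0.016]
tcp_rot: [[0.768, -0.169, 0.618], [-0.129, -0.986, -0.109], [0.627, 0.004, -0.779]]
force: [-2.2, 0.5, 0.7]
opening: 0.5
```

>>> play_rows(plan=[[[0.015, -0.003, 0, 0, 0, 0, 0], [0.015, -0.003, 0, 0, 0, 0, 0]]])

```text
time_s: 12.5
position: [0.6363, 0.0175, 0.016]
tcp_rot: [[0.768, -0.169, 0.618], [-0.129, -0.986, -0.109], [0.627, 0.004, -0.779]]
force: [-1.5, 0.7, -0.3]
opening: 0.501
```

>>> play_rows(plan=[[[0.015, -0.003, 0, 0, 0, 0, 0], [0.01, -0.002, 0, 0, 0, 0, 0]]])

```text
time_s: 12.7
position: [0.6376, 0.0172, 0.0161]
tcp_rot: [[0.768, -0.169, 0.618], [-0.129, -0.986, -0.109], [0.628, 0.004, -0.779]]
force: [-1.6, 0.5, -0.1]
opening: 0.501
```

>>> play_rows(plan=[[[0.015, -0.003, 0, 0, 0, 0, 0], [0.01, -0.002, 0, 0, 0, 0, 0]]])

```text
time_s: 12.9
position: [0.6387, 0.017, 0.016]
tcp_rot: [[0.768, -0.169, 0.618], [-0.129, -0.986, -0.109], [0.627, 0.004, -0.779]]
force: [-0.7, 0.2, 0.6]
opening: 0.498
```

>>> play_rows(plan=[[[0.01, -0.002, 0, 0, 0, 0, 0], [0.01, -0.002, 0, 0, 0, 0, 0]]])

```text
time_s: 13.1
position: [0.639, 0.0169, 0.0158]
tcp_rot: [[0.769, -0.169, 0.617], [-0.129, -0.986, -0.109], [0.626, 0.004, -0.78]]
force: [-3.1, -0.2, 1.6]
opening: 0.5
```

```bash
python3 -c "
from fit import *
st();p=read_state()['position'];print('cradle in bay',Rb.T@(p[:2]-B)+[.0343,0])
save('top','top7.png',(270,125,390,235),5)
save('scene','scene7.png',(300,130,400,221),6)
a=cv2.imread('pics/top7.png');b=cv2.imread('pics/scene7.png')
cv2.imwrite('pics/c7.png',np.hstack([cv2.resize(a,(400,367)),cv2.resize(b,(400,364))[:364] if 0 else cv2.resize(b,(400,367))]))"
```

```text
13.1 [0.639  0.0169 0.0158] [[0.769, -0.169, 0.617], [-0.129, -0.986, -0.109], [0.626, 0.004, -0.78]] [-3.1 -0.2  1.6] 0.49963547944544373 [ -8.  49. 115. 184.  23. -92.]
cradle in bay [ 0.00424233 -0.00036332]
```

View pics/c7.png

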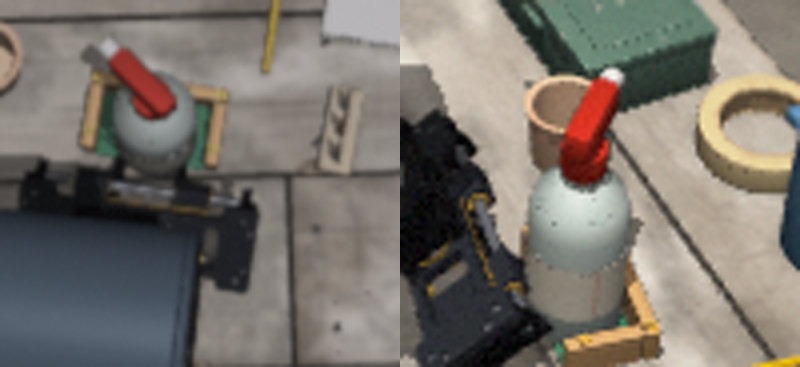

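>>> play_rows(plan=[[[0.015, -0.003, 0, 0, 0, 0, 0], [0, 0, 0, 0, 0, 0, 0]]])

```text
time_s: 13.4
position: [0.6393, 0.0169, 0.0156]
tcp_rot: [[0.77, -0.169, 0.616], [-0.129, -0.986, -0.109], [0.625, 0.004, -0.78]]
force: [-5.7, 0.8, 1.7]
opening: 0.5
```

The force is up to 5.7 N and the tool has stalled, so the bottle is against the back wall. I back straight off, then rise for a clear final view.

>>> play_rows(plan=[[[-0.03, 0.005, 0, 0, 0, 0, 0], [-0.08, 0.014, 0, 0, 0, 0, 0], [-0.2, 0.035, 0, 0, 0, 0, 0], [-0.3, 0.053, 0, 0, 0, 0, 0], [-0.3, 0.053, 0, 0, 0, 0, 0], [-0.3, 0.053, 0.1, 0, 0, 0, 0], [-0.2, 0.035, 0.4, 0, 0, 0, 0], [0, 0, 0.5, 0, 0, 0, 0], [0, 0, 0.5, 0, 0, 0, 0], [0, 0, 0.5, 0, 0, 0, 0], [0, 0, 0.5, 0, 0, 0, 0], [0, 0, 0, 0, 0, 0, 0]]])

```text
time_s: 14.6
position: [0.5719, 0.0289, 0.1451]
tcp_rot: [[0.762, -0.169, 0.625], [-0.128, -0.986, -0.11], [0.634, 0.004, -0.773]]
force: [0.7, -0.7, 0.3]
opening: 0.5
```

```bash
python3 -c "
from fit import *
st()
save('top','top8.png',(270,125,390,235),3.333)
save('scene','scene8.png',(300,130,400,221),4)
a=cv2.imread('pics/top8.png');b=cv2.imread('pics/scene8.png')
cv2.imwrite('pics/c8.png',np.hstack([a[:364],b[:364]]));print(a.shape,b.shape)"
```

```text
14.6 [0.5719 0.0289 0.1451] [[0.762, -0.169, 0.625], [-0.128, -0.986, -0.11], [0.634, 0.004, -0.773]] [ 0.7 -0.7  0.3] 0.5001038831617046 [ -7.  30. 123. 188.  13. -96.]
(367, 400, 3) (364, 400, 3)
```

View pics/c8.png

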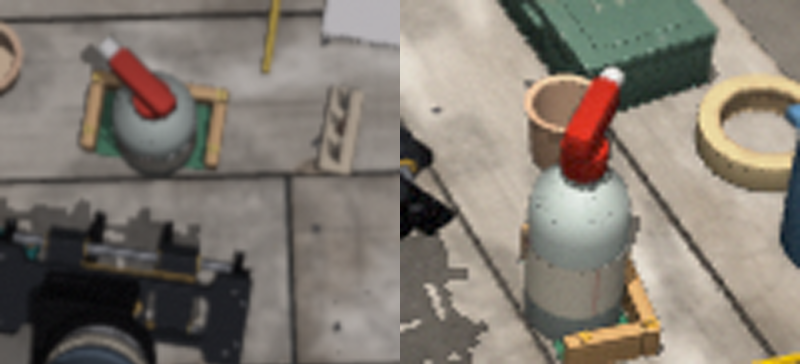

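```bash
python3 -c "
from fit import *
def g(b):
    t=sil('top',b);S=sil('scene',b)
    return np.array([t[:,0].min()-269.65-114/3.333,t[:,0].max()-269.65-197/3.333,t[:,1].max()-124.65-174/3.333,S[:,0].min()-299.6-125/4,S[:,0].max()-299.6-232/4])
r=LS(g,(.665,.012),diff_step=1e-3);print(r.x,Rb.T@(r.x-B),r.fun.round(1))
for w in('top1','top8'):pass
a=cv2.imread('pics/top5.png').astype(int);n=capture('top')[125:235,270:390,::-1];n=cv2.resize(n,None,fx=5,fy=5,interpolation=cv2.INTER_CUBIC).astype(int)
print('cones diff',abs(a-n)[120:270,470:560].mean(),'cup part',abs(a-n)[20:150,0:40].mean())
st()"
```

```text
[0.67202173 0.00904019] [ 0.00379192 -0.00232717] [-0.7  0.3  0.9  0.1  0.8]
cones diff 2.0061234567901236 cup part 1.9490384615384615
14.75 [0.5697 0.0291 0.1407] [[0.768, -0.169, 0.618], [-0.129, -0.986, -0.109], [0.627, 0.005, -0.779]] [-0.1  0.7 -1.1] 0.5001719377261421 [ -7.  31. 123. 188.  13. -96.]
```

```bash
python3 -c "
from rig import *
print(hand_in())"
```

```text
the job is handed in; nothing more can be done
None
```

The spray bottle is standing upright at the back of the wooden bay, and I've handed the job in. I pushed it with the half-open fingers, tilted back so the gripper stayed clear, about 20 mm up its body. It went sideways to the bay's centre line first, then straight in until it met the back wall.

- **Fully home:** at the end the tool stalled and the force rose to about 6 N; while sliding it stayed around 1–2 N. The final camera fit puts the bottle's axis at x = +3.8 mm and y = −2.3 mm from the bay's origin.
- **One disagreement:** that x value can't be exact, because the back wall stops the axis at about +1 mm. The finger position gave a similar +4 mm, so I think my bay estimate is a few mm off. I took the force rise as the proof.
- **Neighbours:** the cones and the visible part of the cup look the same before and after the last push. I did not measure them separately over the first push. In the pictures I viewed they stayed where they were.
- **Robot:** the arm was backed off and touching nothing when I handed in, at about 15 s of the 51 s allowed.

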